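# Turn two face mills down onto their arbor keys

### The arm

A 7-joint arm with a two-finger parallel gripper is mounted at the origin on the work surface. World frame = base frame: x ahead of the robot, y to its left, z up, the work surface at z = 0. Lengths are in m, angles in rad, forces in N, time in s.
With the tool pointing down it reaches from about 0.425 to 0.95 m from the base axis. Payload 4.7 kg.
Tool frame: the origin (TCP) lies at the very end of the fingers, on their centre line; the grasp point (between the pads) lies env.grasp_offset behind it (env.grasp_offset is the distance from the TCP to the grasp point, in m); z points along the fingers, y is the direction in which the jaws open and shut (so a half turn about z gives the same grasp; the last joint's range is limited). The gripper opens to 87 mm and grips with 3 to 60 N. Pads are 19 mm wide; open, the fingers measure 117 mm over their backs; the gripper's body (75 mm by 190 mm) begins 51 mm behind the grasp point.
Start: joints at [-1.138, 0.469, -0.049, 1.532, 0.024, 1.141, -0.082], TCP at [0.301, 0.604, 0.223] pointing down, gripper open.
Joint ranges: [-2.59, 2.59], [-0.33, 1.99], [-1.39, 1.29], [0.1, 2.45], [-1.04, 4.18], [0.21, 1.99], [-2.66, 2.66]. Speed limits (rad/s): [2.57, 2.57, 3.14, 3.14, 3.14, 3.14, 3.14].

### API

Orientations are given as [roll, pitch, yaw] about the fixed x, y, z axes, in that order (R = Rz(yaw) Ry(pitch) Rx(roll)).
In Python, from rig import env, imaging, order, nets gives the robot as it stands.
- The arm moves only by the shell command python3 -m jog 'ROWS' [FORCE]. ROWS is JSON, a list of rows, each an object of numbers: "grip": the closure, from -1 (fully open) to 1 (shut); "dx", "dy", "dz": the shift along the tool's x, y, z in cm; "turn": the turn about the tool's z in rad. In form: [{"grip": .., "dx": .., "dy": .., "dz": .., "turn": ..}, ...]. A call has 1 to 10 rows; each row shifts and turns the commanded pose from where the row before left it, along the tool's axes as they then stand; what a row does not reach is not made up. A row lasts 1/10 s, in which the tool goes at most 50 mm and 8.59 degrees, less where a joint would pass 70% of its speed; a pose out of reach is approached as far as the arm can. A call with a gripper value outside its range is refused whole. The fingers move at their own pace and stop on an object; FORCE is the grip in N (left out, the last holds). Time passes only in rows, so rows that do not move let the fingers close. It gives the time, the measured TCP pose, the force and the opening at its end, in the units of the state.
- env.state(): the state, without advancing time (a new reading comes with each control period).
- imaging.snapshot(name): name is "scene" or "top"; returns the picture (420x560x3 uint8, red, green, blue); there is no depth.
- imaging.camera_params(name): a dict with "fovy" (degrees; the focal length in pixels is half the picture's height over the tangent of half this angle, whatever the lens; pixels are square), "cx", "cy" (the principal point, pixels), "distortion" ([k1, k2, p1, p2, k3] as OpenCV has them; the pictures are not rectified), "R" (3x3) and "t" (3): a world point X has camera coordinates R X + t. Camera axes: x right, y down, z forward; pixel columns grow to the right and rows downward; lengths in m; the calibration is good to about 2 mm. A picture is of the moment at which its call begins. camera_params takes no time and is no camera call.
- order.finish_job(): hands the job in, once; it reports no verdict.
Trained networks look in the newest picture that a camera, given by its name, has taken for a name from the list of things; names that differ only in an ending like _2 or _b are one class to them, and where a whole thing is asked for, a point or a joint stands for the part that bears it (a point fixed in the world has none). Each returns a list of dicts, best first, with "p" (0 to 1); they miss things now and then, are a little off and sometimes report something else, mostly with a low value. They report only what shows in the picture. A call takes as long as a camera call. They do not tell look-alikes from the thing itself.
- nets.outline_of(camera, label): "mask" (420x560 bool, what is visible of it) and "rect" ([left, top, width, height] in pixels, round what is visible of it).
The state is a dict: "time_s": time; "joint_positions": joint angles; "joint_vel": joint speeds; "joint_efforts": joint torques, N m; "tool_pos": TCP position; "eef_rot": TCP orientation; "ft_force": force on the tool from outside, world axes, zero at the start; "ft_torque": the same for the moment, N m; "finger_gap": finger opening in m.
Only numpy, scipy, OpenCV 4.12 (cv2) and the standard library are available. Lean on these libraries where they do the work, as an engineer would, in place of code of your own. Each camera call takes 0.05 s, during which the arm holds its last target.

### The job

The two face-mill bodies have been set on their upright arbors but are still riding on top of the drive keys. Turn each one where it sits, without lifting it off its arbor, until its slot meets the keys and it drops fully home, flat on the arbor face. Leave the other things on the bench as they are.

Things in the scene. Friction and masses are not known exactly. Their poses are not given: they have to be found in the camera images.
- mill_a_center (a point): Bright steel face-mill body, 50 high, on the pilot of arbor A; insert seats empty. Point on its axis, half-way up; own z = axis, up. Lower 24: plain hub, diameter 62. Above: four teeth out to radius 40, centred on own +x, +y, -x, -y, each 34 deg wide (on one flank only 25 deg wide in the top 16); between them four open gullets 56 deg wide, floor radius 25. Yellow stripe on the +y and -y teeth.
- mill_b_center (a point): Dark steel face-mill body, 50 high, on the pilot of arbor B; insert seats empty. Point on its axis, half-way up; own z = axis, up. Lower 24: plain hub, diameter 62. Above: four teeth out to radius 40, centred on own +x, +y, -x, -y, each 34 deg wide (on one flank only 25 deg wide in the top 16); between them four open gullets 56 deg wide, floor radius 25. Yellow stripe on the +y and -y teeth.
- seat_a (a point): Centre of the flat top face (diameter 62) of arbor A, 145 above the bench, z up: where the face mill's underside must rest. A pilot of diameter 27 stands 22 above it, in the mill's bore (28.2). Two drive keys, 12 wide and 7 high, lie on the face along own y, either side of the pilot, from radius 16 to 30.
- seat_b (a point): Centre of the flat top face (diameter 62) of arbor B, 145 above the bench, z up: where the face mill's underside must rest. A pilot of diameter 27 stands 22 above it, in the mill's bore (28.2). Two drive keys, 12 wide and 7 high, lie on the face along own y, either side of the pilot, from radius 16 to 30.
- mill_a_slot (a point): Centre of the underside of face mill A, 25 below its centre. A drive slot 14.4 wide, 8 deep runs across it along own y, under the striped teeth. Mass 0.7 to 0.95 kg. Riding on the keys it is 7 too high and turns by sliding friction (1 to 4 N at a tooth). It starts 25 to 90 deg off, either way; with the slot within about 2 deg of the keys it falls 7 by its weight and turns no more.
- mill_b_slot (a point): Centre of the underside of face mill B, 25 below its centre. A drive slot 14.4 wide, 8 deep runs across it along own y, under the striped teeth. Mass 0.7 to 0.95 kg. Riding on the keys it is 7 too high and turns by sliding friction (1 to 4 N at a tooth). It starts 25 to 90 deg off, either way; with the slot within about 2 deg of the keys it falls 7 by its weight and turns no more.
- stand_a: Fixed blue stand that holds arbor A, bolted down; origin on the bench under the arbor's axis, axes as the arbor's. Base 150 along own y (the key line) by 110 along own x, 14 thick; round socket up to 92 across; two steel lugs at 98 high on own +y and -y; lock lever with black ball out to 113 along own -x, up to 86 high.
- stand_b: Fixed blue stand that holds arbor B, bolted down; origin on the bench under the arbor's axis, axes as the arbor's. Base 150 along own y (the key line) by 110 along own x, 14 thick; round socket up to 92 across; two steel lugs at 98 high on own +y and -y; lock lever with black ball out to 113 along own -x, up to 86 high.
- step_block_center (a point): Bystander: dark stepped scanning block, square base 64, tapering in steps to a copper pin, 114 high; loose. Point on its axis, 57 above the bench.
- insert_case_center (a point): Bystander: flat black case of insert tips under a clear, whitish lid, 70 (own x) by 110 (own y) by 22 high; loose. Point at its centre.
- screw_tray_center (a point): Bystander: red open tray, 90 (own x) by 130 (own y) by 28 high, with the two clamp screws standing in it to 46 above the bench; loose. Point at its centre, 14 up.
- hex_key_center (a point): Bystander: T-handled hex key lying flat, red bar handle 122 long across own y at own x = -50, steel shaft to own x = +120; 22 high; loose. Point on the line of the shaft, 50 from the handle bar, 9 up.
Mind the look-alikes: they are no part of the job. Leave any orange look-alike of the stand_b alone.

How it is judged:
By the outcome, as a careful person would: the job done as asked, in the order asked, and still so for the second after the job is handed in, with the robot touching nothing.
It also fails if it takes over 54 s, if anything falls off the work surface, if the arm or the gripper's body presses on something with over 40 N, if the wrist force passes 120 N, or if a joint passes its speed limit or range.

## Working session

There is one attempt and no reset: what is moved stays moved. The work goes in short steps, Python scripts to look and compute and a shell command to move; the robot and the scene stay as the last step left them, time stands still between calls to the robot, and variables do not carry over. Pictures are saved under pics/ and viewed, and the job is handed in when it is done.

```bash
ls -la; mkdir -p pics; python3 - <<'E'
from rig import env, imaging, order, nets
import cv2, numpy as np
print(env.state()); print(env.grasp_offset)
for n in ("scene","top"):
    im=imaging.snapshot(n); cv2.imwrite(f"pics/{n}0.png",cv2.cvtColor(im,cv2.COLOR_RGB2BGR)); print(n,imaging.camera_params(n))
E
```

```text
total 12
drwxr-xr-x  3 agent agent 4096 Dec  6 01:03 .
drwxr-xr-x 23 root  root  4096 Dec  6 01:03 ..
drwxr-xr-x  2 agent agent 4096 Dec  6 01:03 pics
{'time_s': 0.0, 'joint_positions': array([-1.13790952,  0.46944387, -0.048589  ,  1.53367913,  0.02412424,
        1.14093728, -0.082297  ]), 'joint_vel': array([-0.00190102, -0.0006092 , -0.00213753, -0.00020703,  0.00037954,
        0.00013026,  0.00053036]), 'joint_efforts': array([ 6.18910126e-04, -5.07985640e+01, -8.05754378e-02, -2.36153018e+01,
       -6.14245841e-02,  3.80117458e-02,  1.70312619e-04]), 'tool_pos': array([0.30048781, 0.60378503, 0.22150401]), 'eef_rot': array([-3.13971365e+00,  9.06553264e-05,  2.67984505e+00]), 'ft_force': array([ 0.10665311,  1.47161039, -0.24267776]), 'ft_torque': array([-0.02323329,  0.04196574,  0.018857  ]), 'finger_gap': 0.08722158428508338}
0.0187
scene {'fovy': 57.78598172134501, 'cx': 273.06064524890206, 'cy': 213.94758785214754, 'distortion': array([-0.03271881,  0.        ,  0.        ,  0.        ,  0.        ]), 'R': array([[ 0.52563122,  0.85048028,  0.01987719],
       [ 0.59815036, -0.3528648 , -0.71951552],
       [-0.6049198 ,  0.39008937, -0.69419184]]), 't': array([-0.28402612, -0.24908005,  1.55714256])}
top {'fovy': 45.0487861857772, 'cx': 293.16867602160727, 'cy': 211.84491627897037, 'distortion': array([0.01039921, 0.        , 0.        , 0.        , 0.        ]), 'R': array([[ 0.00325005, -0.99999331, -0.00168046],
       [-0.99081318, -0.002993  , -0.13520463],
       [ 0.13519869,  0.00210444, -0.99081627]]), 't': array([-0.02407824,  0.55881778,  1.92457296])}
```

View pics/scene0.png

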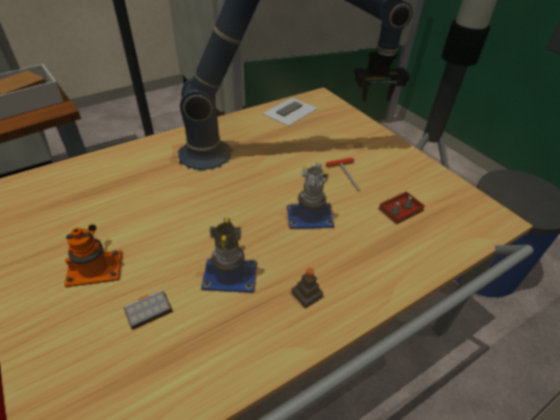

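View pics/top0.png

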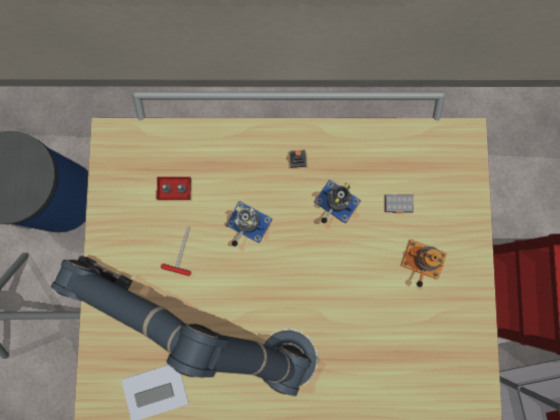

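```bash
cat > h.py <<'E'
import numpy as np, cv2
from rig import env, imaging, order, nets
def cam(n):
    p=imaging.camera_params(n); f=210/np.tan(np.radians(p['fovy']/2))
    K=np.array([[f,0,p['cx']],[0,f,p['cy']],[0,0,1]]); return K,p['distortion'],p['R'],p['t']
def proj(n,X):
    K,d,R,t=cam(n); r,_=cv2.Rodrigues(R)
    return cv2.projectPoints(np.atleast_2d(np.float64(X)),r,t,K,d)[0][:,0]
def ray(n,uv,z):
    K,d,R,t=cam(n)
    q=cv2.undistortPoints(np.float64(uv).reshape(-1,1,2),K,d)[:,0]
    D=np.c_[q,np.ones(len(q))]@R; C=-R.T@t
    return C+D*((z-C[2])/D[:,2])[:,None]
def crop(n,u,v,w,h,s,name,im=None):
    im=imaging.snapshot(n) if im is None else im
    c=im[v:v+h,u:u+w]; c=cv2.resize(c,None,fx=s,fy=s,interpolation=cv2.INTER_CUBIC)
    cv2.imwrite(name,cv2.cvtColor(c,cv2.COLOR_RGB2BGR)); return im
E
python3 - <<'E'
from h import *
for n in("scene","top"):
    im=cv2.cvtColor(cv2.imread(f"pics/{n}0.png"),cv2.COLOR_BGR2RGB)
    for l in("mill_a_center","stand_a"):
        for r in nets.outline_of(n,l):
            m=r['mask'];ys,xs=np.nonzero(m); print(n,l,round(r['p'],2),r['rect'],m.sum(),xs.mean().round(1),ys.mean().round(1))
            z=0.18 if 'mill' in l else .014
            print('   ',ray(n,[[xs.mean(),ys.mean()]],z).round(3))
    if n=="top":
        crop(n,220,170,150,80,5,"pics/t1.png",im)
    else:
        a=cv2.resize(im[150:300,190:345],None,fx=4,fy=4,interpolation=cv2.INTER_CUBIC)
        a=np.clip(a.astype(float)*1.7,0,255).astype(np.uint8); cv2.imwrite("pics/s1.png",a[:,:,::-1])
E
```

```text
scene stand_a 0.77 [64.9, 223.8, 54.8, 64.0] 2493 89.6 259.3
    [[ 0.349 -0.528  0.014]]
scene stand_a 0.63 [203.3, 243.6, 55.2, 52.3] 2053 229.3 271.3
    [[ 0.602 -0.189  0.014]]
scene stand_a 0.57 [286.3, 184.3, 49.3, 41.7] 1456 310.9 209.9
    [[0.511 0.17  0.014]]
scene stand_a 0.33 [208.9, 218.9, 33.0, 33.3] 644 225.9 234.6
    [[ 0.466 -0.131  0.014]]
scene stand_a 0.32 [328.0, 159.3, 27.0, 29.7] 245 341.7 166.2
    [[0.369 0.422 0.014]]
top mill_a_center 0.77 [234.7, 205.5, 24.9, 21.0] 280 244.9 215.8
    [[0.525 0.151 0.18 ]]
top mill_a_center 0.72 [290.8, 152.0, 13.5, 14.4] 254 298.3 158.1
    [[ 0.737 -0.041  0.18 ]]
top stand_a 0.82 [401.1, 240.4, 44.2, 45.4] 1215 424.0 259.7
    [[ 0.377 -0.529  0.014]]
top stand_a 0.81 [313.3, 178.4, 45.7, 45.1] 861 335.7 202.7
    [[ 0.599 -0.19   0.014]]
top stand_a 0.58 [225.5, 198.1, 47.1, 47.5] 795 249.1 224.9
    [[0.51  0.15  0.014]]
```

View pics/t1.png

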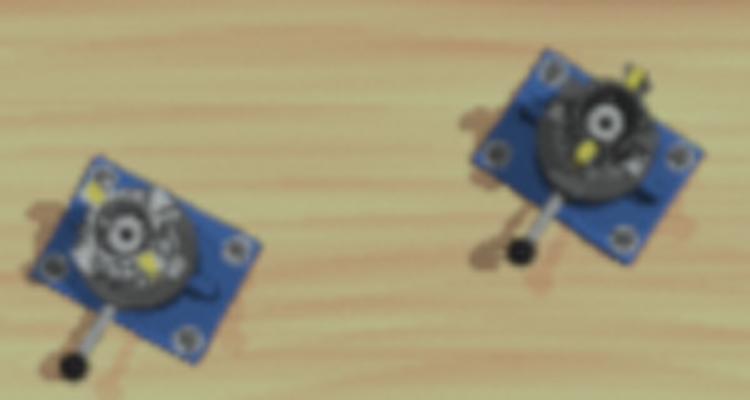

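View pics/s1.png

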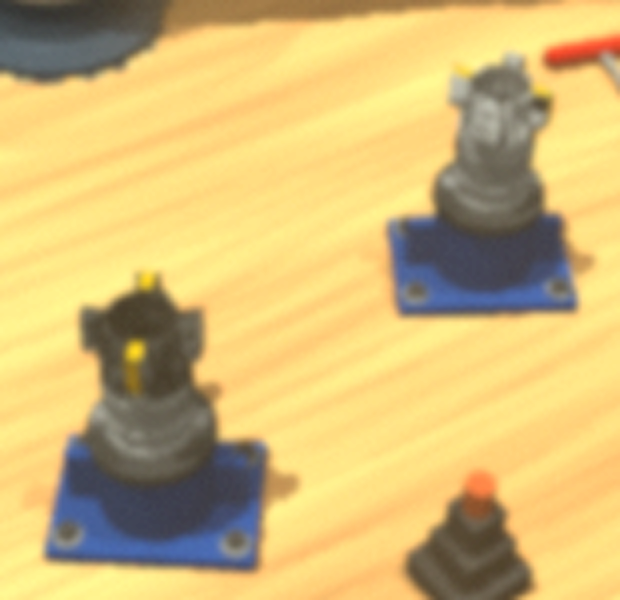

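```bash
python3 - <<'E'
from h import *
from scipy.optimize import least_squares
T=lambda L:np.array(L)/5+[220,170]-0.4
S=lambda L:np.array(L)/4+[190,150]-0.375
D={'A':(T([(98,155),(262,245),(197,365),(32,275)]),S([(388,218),(562,218),(577,308),(400,311)]),T([(92,192),(148,263)]),S([(460,70),(542,97)]),T([(72,367)])),
'B':(T([(547,48),(706,152),(630,266),(472,160)]),S([(72,437),(268,443),(258,566),(47,555)]),T([(637,80),(585,153)]),S([(148,280),(135,352)]),T([(520,251)]))}
for k,(bt,bs,st,ss,ball) in D.items():
    P=ray('top',bt,.014); print(k,'top base',P[:,:2].round(3).tolist()); print('scene base',ray('scene',bs,.014)[:,:2].round(3).tolist())
    print('ball',ray('top',ball,.08).round(3))
    q=ray('top',st,.202); q2=ray('scene',ss,.202)
    for nm,x in(('top',q),('scene',q2)):
        d=x[0]-x[1]; print(nm,'stripe',x[:,:2].round(3).tolist(),'mid',x.mean(0).round(4),'len',np.linalg.norm(d).round(3),'ang',np.degrees(np.arctan2(d[1],d[0])).round(1)%180)
    c=P.mean(0); 
    for nm,Q in(('top',P),('scene',ray('scene',bs,.014))):
        box=[np.linalg.norm(Q[i]-Q[(i+1)%4]).round(3) for i in range(4)]
        e=[(Q[(i+1)%4]-Q[i]) for i in range(4)]
        # long edges
        L=[e[i] for i in range(4) if box[i]>.13]
        print(nm,'c',Q.mean(0).round(4),box,[np.degrees(np.arctan2(v[1],v[0])).round(1)%180 for v in L],'short',[np.degrees(np.arctan2(v[1],v[0])).round(1)%180 for i,v in enumerate(e) if box[i]<.13])
E
```

```text
A top base [[0.606, 0.19], [0.535, 0.061], [0.441, 0.11], [0.511, 0.24]]
scene base [[0.444, 0.115], [0.521, 0.246], [0.614, 0.189], [0.543, 0.062]]
ball [[0.434 0.2   0.08 ]]
top stripe [[0.55, 0.173], [0.499, 0.133]] mid [0.5244 0.1531 0.202 ] len 0.065 ang 38.7
scene stripe [[0.499, 0.135], [0.557, 0.169]] mid [0.528  0.1522 0.202 ] len 0.068 ang 30.19999999999999
top c [0.5233 0.1503 0.014 ] [np.float64(0.148), np.float64(0.107), np.float64(0.148), np.float64(0.107)] [np.float64(61.3), np.float64(61.7)] short [np.float64(152.2), np.float64(152.3)]
scene c [0.5306 0.1529 0.014 ] [np.float64(0.152), np.float64(0.109), np.float64(0.146), np.float64(0.112)] [np.float64(59.5), np.float64(60.7)] short [np.float64(148.6), np.float64(151.8)]
B top base [[0.693, -0.164], [0.61, -0.288], [0.52, -0.227], [0.603, -0.104]]
scene base [[0.527, -0.223], [0.607, -0.1], [0.699, -0.161], [0.615, -0.283]]
ball [[ 0.523 -0.138  0.08 ]]
top stripe [[0.632, -0.215], [0.579, -0.177]] mid [ 0.6053 -0.1959  0.202 ] len 0.065 ang 144.6
scene stripe [[0.582, -0.174], [0.635, -0.209]] mid [ 0.6084 -0.1914  0.202 ] len 0.064 ang 146.0
top c [ 0.6064 -0.1958  0.014 ] [np.float64(0.15), np.float64(0.109), np.float64(0.149), np.float64(0.108)] [np.float64(56.3), np.float64(55.9)] short [np.float64(146.1), np.float64(146.5)]
scene c [ 0.6122 -0.1917  0.014 ] [np.float64(0.147), np.float64(0.11), np.float64(0.148), np.float64(0.106)] [np.float64(57.0), np.float64(55.599999999999994)] short [np.float64(146.4), np.float64(145.9)]
```

```bash
cat >> h.py <<'E'
def go(tx,ty,tz,jaw=None):
    from scipy.spatial.transform import Rotation as Ro
    s=env.state(); R=Ro.from_euler('xyz',s['eef_rot']).as_matrix()
    d=R.T@(np.array([tx,ty,tz])-s['tool_pos'])*100
    yd=R[:,1]; a=np.degrees(np.arctan2(yd[1],yd[0]))
    print('t',s['time_s'],'pos',s['tool_pos'].round(4),'jaw',round(a%180,1),'gap',round(s['finger_gap'],4),'F',s['ft_force'].round(1),'T',s['ft_torque'].round(2),'j7',s['joint_positions'][6].round(2),'tilt',np.degrees(np.arccos(-R[2,2])).round(2))
    print('d cm',d.round(2), 'turn', None if jaw is None else np.radians(-(((jaw-a)+90)%180-90)).round(3))
E
python3 -m jog '[{"grip":-0.47,"dx":-3,"dy":-2.3,"dz":-0.6},{"grip":-0.47,"dx":-3.3,"dy":-2.5,"dz":-0.6},{"grip":-0.47,"dx":-3.3,"dy":-2.5,"dz":-0.6},{"grip":-0.47,"dx":-3.3,"dy":-2.5,"dz":-0.6},{"grip":-0.47,"dx":-3.3,"dy":-2.5,"dz":-0.6},{"grip":-0.47,"dx":-3.3,"dy":-2.5},{"grip":-0.47,"dx":-3.3,"dy":-2.5},{"grip":-0.47,"dx":-3.3,"dy":-2.5},{"grip":-0.47,"dx":-3.3,"dy":-2.5},{"grip":-0.47,"dx":-3.3,"dy":-2.5}]' 20
python3 -c "
from h import *
go(.526,.152,.25,81)"
```

```text
t 0.3 pos [0.3006 0.6041 0.2222] jaw 63.5 gap 0.0872 F [-0.2  1.2 -0.2] T [-0.01  0.02  0.  ] j7 -0.08 tilt 0.04
d cm [-40.32 -30.44  -2.76] turn -0.305validation failed for argument at $[0]...
```

```bash

python3 -m jog '[{"grip":-0.47,"dx":-3.0,"dy":-2.3,"dz":-0.6,"turn":0.0},{"grip":-0.47,"dx":-3.3,"dy":-2.5,"dz":-0.6,"turn":0.0},{"grip":-0.47,"dx":-3.3,"dy":-2.5,"dz":-0.6,"turn":0.0},{"grip":-0.47,"dx":-3.3,"dy":-2.5,"dz":-0.6,"turn":0.0},{"grip":-0.47,"dx":-3.3,"dy":-2.5,"dz":-0.6,"turn":0.0},{"grip":-0.47,"dx":-3.3,"dy":-2.5,"dz":0.0,"turn":0.0},{"grip":-0.47,"dx":-3.3,"dy":-2.5,"dz":0.0,"turn":0.0},{"grip":-0.47,"dx":-3.3,"dy":-2.5,"dz":0.0,"turn":0.0},{"grip":-0.47,"dx":-3.3,"dy":-2.5,"dz":0.0,"turn":0.0},{"grip":-0.47,"dx":-3.3,"dy":-2.5,"dz":0.0,"turn":0.0}]' 20
python3 -c "
from h import *
go(.526,.152,.25,81)"
```

```text
time_s: 1.3
tool_pos: [0.4835, 0.235, 0.2528]
eef_rot: [3.141, 0.0, 2.68]
ft_force: [-0.0, 0.3, -0.4]
finger_gap: 0.0638
t 1.3 pos [0.4835 0.235  0.2528] jaw 63.5 gap 0.0638 F [-0.   0.3 -0.4] T [-0.   -0.04 -0.02] j7 0.6 tilt 0.04
d cm [-7.5  -5.54  0.28] turn -0.305
```

```bash

python3 -m jog '[{"grip":-0.47,"dx":-3.0,"dy":-2.2,"dz":0.0,"turn":0.0},{"grip":-0.47,"dx":-3.0,"dy":-2.2,"dz":0.0,"turn":0.0},{"grip":-0.47,"dx":-1.5,"dy":-1.1,"dz":0.0,"turn":0.0},{"grip":-0.47,"dx":0.0,"dy":0.0,"dz":0.0,"turn":-0.1},{"grip":-0.47,"dx":0.0,"dy":0.0,"dz":0.0,"turn":-0.1},{"grip":-0.47,"dx":0.0,"dy":0.0,"dz":0.0,"turn":-0.1},{"grip":-0.47,"dx":0.0,"dy":0.0,"dz":0.0,"turn":0.0}]'
python3 -c "
from h import *
go(.526,.152,.25,81)
im=crop('scene',270,120,90,110,5,'pics/s2.png')
im=crop('top',200,180,90,80,6,'pics/t2.png')
print(proj('scene',[[.526,.152,.202]]),proj('top',[[.526,.152,.202]]))
"
```

```text
time_s: 2.0
tool_pos: [0.5256, 0.1538, 0.2526]
eef_rot: [3.141, -0.0, 2.979]
ft_force: [-0.1, 0.7, -0.3]
finger_gap: 0.0638
t 2.0 pos [0.5256 0.1538 0.2526] jaw 80.7 gap 0.0638 F [-0.1  0.7 -0.3] T [0.02 0.06 0.  ] j7 1.08 tilt 0.01
d cm [-0.07 -0.17  0.26] turn -0.005
[[314.3461008 170.138445 ]] [[243.90206104 214.63209503]]
```

View pics/s2.png

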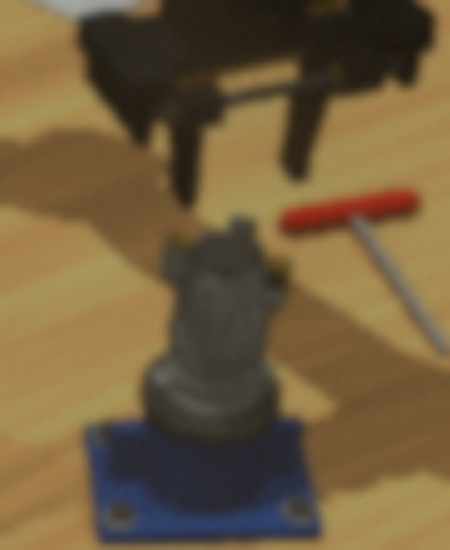

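View pics/t2.png

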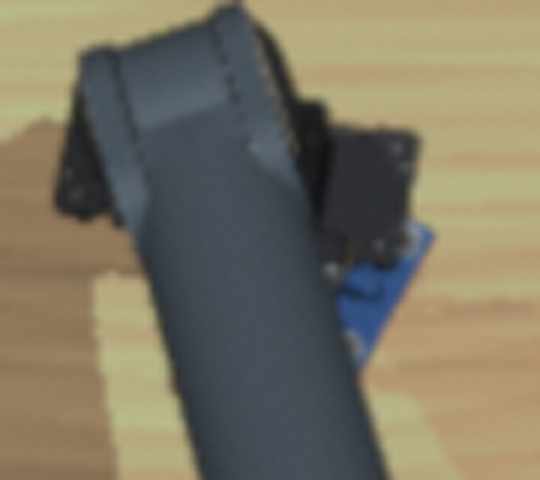

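```bash

python3 -m jog '[{"grip":-0.47,"dx":0.0,"dy":-0.15,"dz":1.5,"turn":0.0},{"grip":-0.47,"dx":0.0,"dy":0.0,"dz":1.5,"turn":0.0},{"grip":-0.47,"dx":0.0,"dy":0.0,"dz":1.2,"turn":0.0},{"grip":-0.47,"dx":0.0,"dy":0.0,"dz":0.4,"turn":0.0},{"grip":-0.47,"dx":0.0,"dy":0.0,"dz":0.4,"turn":0.0},{"grip":-0.47,"dx":0.0,"dy":0.0,"dz":0.3,"turn":0.0},{"grip":-0.47,"dx":0.0,"dy":0.0,"dz":0.0,"turn":0.0}]'
python3 -c "
from h import *
go(.526,.152,.182,81)
im=crop('scene',270,120,90,110,5,'pics/s3.png')
"
```

```text
time_s: 2.8
tool_pos: [0.5254, 0.1525, 0.1995]
eef_rot: [3.141, 0.0, 2.98]
ft_force: [-1.0, -0.6, 0.1]
finger_gap: 0.064
t 2.8 pos [0.5254 0.1525 0.1995] jaw 80.7 gap 0.064 F [-1.  -0.6  0.1] T [ 0.02 -0.06  0.05] j7 1.09 tilt 0.01
d cm [-0.06 -0.04  1.75] turn -0.005
```

View pics/s3.png

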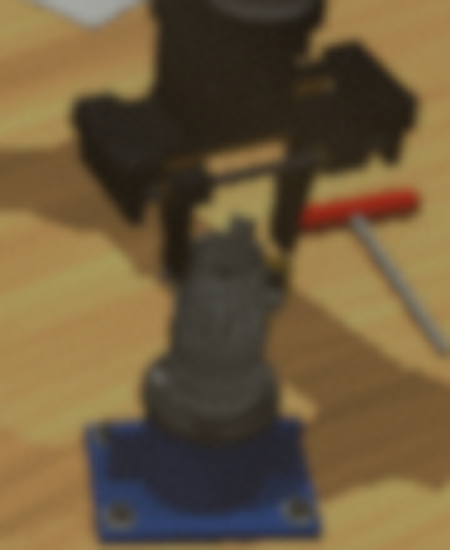

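```bash

python3 -m jog '[{"grip":-0.47,"dx":-0.05,"dy":0.0,"dz":0.4,"turn":0.0},{"grip":-0.47,"dx":0.0,"dy":0.0,"dz":0.4,"turn":0.0},{"grip":-0.47,"dx":0.0,"dy":0.0,"dz":0.4,"turn":0.0},{"grip":-0.47,"dx":0.0,"dy":0.0,"dz":0.4,"turn":0.0},{"grip":-0.47,"dx":0.0,"dy":0.0,"dz":0.0,"turn":0.0}]'
python3 -c "
from h import *
go(.526,.152,.182,81)
im=crop('scene',270,120,90,110,5,'pics/s4.png')
"
```

```text
time_s: 3.35
tool_pos: [0.5254, 0.1523, 0.1827]
eef_rot: [-3.141, -0.001, 2.98]
ft_force: [0.4, 0.1, -0.7]
finger_gap: 0.0639
t 3.35 pos [0.5254 0.1523 0.1827] jaw 80.7 gap 0.0639 F [ 0.4  0.1 -0.7] T [ 0.01  0.   -0.02] j7 1.09 tilt 0.08
d cm [-0.06 -0.02  0.07] turn -0.005
```

View pics/s4.png

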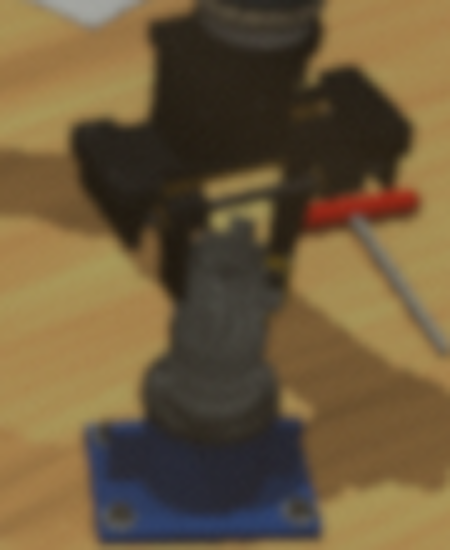

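```bash

python3 -m jog '[{"grip":-0.47,"dx":-0.05,"dy":0.0,"dz":0.0,"turn":-0.06},{"grip":-0.47,"dx":0.0,"dy":0.0,"dz":0.0,"turn":-0.06},{"grip":-0.47,"dx":0.0,"dy":0.0,"dz":0.0,"turn":-0.06},{"grip":-0.47,"dx":0.0,"dy":0.0,"dz":0.0,"turn":-0.06},{"grip":-0.47,"dx":0.0,"dy":0.0,"dz":0.0,"turn":-0.06},{"grip":-0.47,"dx":0.0,"dy":0.0,"dz":0.0,"turn":-0.06},{"grip":-0.47,"dx":0.0,"dy":0.0,"dz":0.0,"turn":0.0}]'
python3 -c "
from h import *
go(.526,.152,.182,117)
im=crop('scene',270,120,90,110,5,'pics/s5.png')
"
```

```text
time_s: 4.1
tool_pos: [0.5256, 0.152, 0.1832]
eef_rot: [3.142, -0.002, -2.944]
ft_force: [-1.9, 0.6, -1.6]
finger_gap: 0.0641
t 4.1 pos [0.5256 0.152  0.1832] jaw 101.3 gap 0.0641 F [-1.9  0.6 -1.6] T [-0.01  0.3  -0.03] j7 1.43 tilt 0.1
d cm [-0.04 -0.01  0.12] turn -0.273
```

View pics/s5.png

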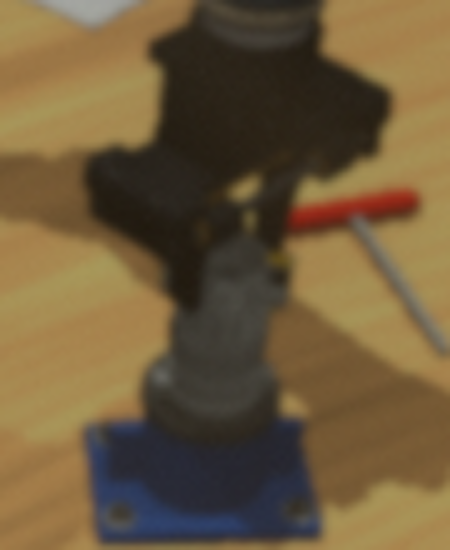

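```bash

python3 -m jog '[{"grip":-0.47,"dx":-0.05,"dy":0.0,"dz":0.0,"turn":-0.03},{"grip":-0.47,"dx":0.0,"dy":0.0,"dz":0.0,"turn":-0.03},{"grip":-0.47,"dx":0.0,"dy":0.0,"dz":0.0,"turn":-0.03},{"grip":-0.47,"dx":0.0,"dy":0.0,"dz":0.0,"turn":-0.03},{"grip":-0.47,"dx":0.0,"dy":0.0,"dz":0.0,"turn":-0.03},{"grip":-0.47,"dx":0.0,"dy":0.0,"dz":0.0,"turn":0.0}]'
python3 -c "
from h import *
go(.526,.152,.182,117)
im=crop('scene',270,120,90,110,5,'pics/s6.png')
"
```

```text
time_s: 4.75
tool_pos: [0.5265, 0.1523, 0.1833]
eef_rot: [3.141, -0.001, -2.792]
ft_force: [-4.2, -0.6, -1.7]
finger_gap: 0.0645
t 4.75 pos [0.5265 0.1523 0.1833] jaw 110.0 gap 0.0645 F [-4.2 -0.6 -1.7] T [-0.09  0.9  -0.12] j7 1.57 tilt 0.04
d cm [ 0.06 -0.01  0.13] turn -0.122
```

View pics/s6.png

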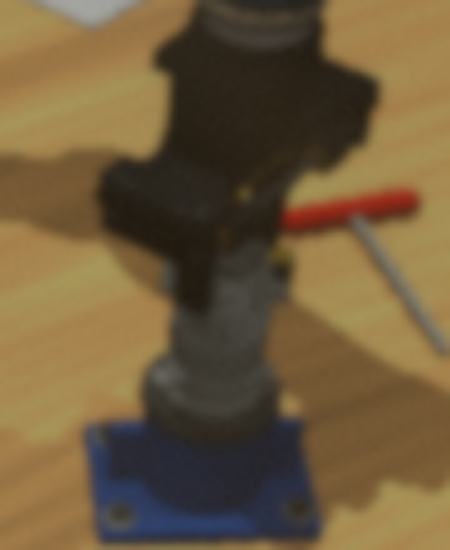

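```bash

python3 -m jog '[{"grip":-0.47,"dx":0.1,"dy":0.0,"dz":0.0,"turn":-0.02},{"grip":-0.47,"dx":0.0,"dy":0.0,"dz":0.0,"turn":-0.02},{"grip":-0.47,"dx":0.0,"dy":0.0,"dz":0.0,"turn":-0.02},{"grip":-0.47,"dx":0.0,"dy":0.0,"dz":0.0,"turn":-0.02},{"grip":-0.47,"dx":0.0,"dy":0.0,"dz":0.0,"turn":0.0}]'
python3 -c "
from h import *
go(.526,.152,.182,117)
im=crop('scene',270,120,90,110,5,'pics/s7.png')
"
```

```text
time_s: 5.3
tool_pos: [0.5267, 0.1522, 0.1839]
eef_rot: [-3.141, 0.002, -2.713]
ft_force: [-0.7, -0.8, -1.3]
finger_gap: 0.064
t 5.3 pos [0.5267 0.1522 0.1839] jaw 114.6 gap 0.064 F [-0.7 -0.8 -1.3] T [ 0.    0.29 -0.05] j7 1.64 tilt 0.11
d cm [0.07 0.01 0.19] turn -0.042
```

View pics/s7.png

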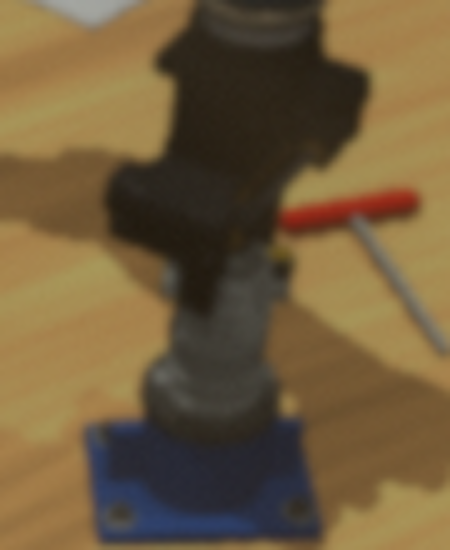

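```bash

python3 -m jog '[{"grip":-0.47,"dx":0.0,"dy":0.0,"dz":0.0,"turn":-0.02},{"grip":-0.47,"dx":0.0,"dy":0.0,"dz":0.0,"turn":-0.02},{"grip":-0.47,"dx":0.0,"dy":0.0,"dz":0.0,"turn":-0.02},{"grip":-0.47,"dx":0.0,"dy":0.0,"dz":0.0,"turn":0.0}]'
python3 -c "
from h import *
go(.526,.152,.182,117)
im=crop('scene',270,120,90,110,5,'pics/s8.png')
"
```

```text
time_s: 5.75
tool_pos: [0.5263, 0.1522, 0.1839]
eef_rot: [-3.141, 0.001, -2.653]
ft_force: [0.0, -0.2, 0.0]
finger_gap: 0.0641
t 5.75 pos [0.5263 0.1522 0.1839] jaw 118.0 gap 0.0641 F [ 0.  -0.2  0. ] T [-0.01  0.08 -0.03] j7 1.7 tilt 0.07
d cm [ 0.04 -0.    0.19] turn 0.018
```

View pics/s8.png

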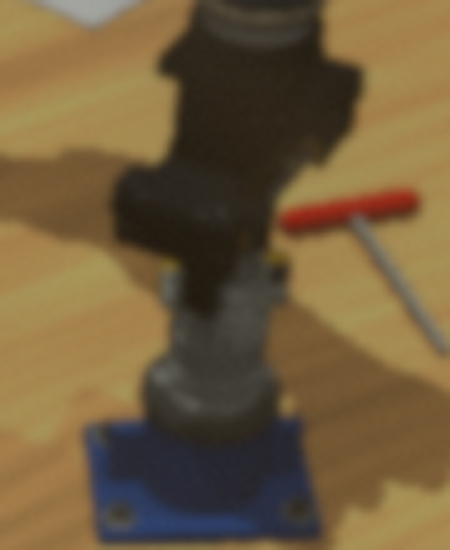

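```bash

python3 -m jog '[{"grip":-0.47,"dx":0.0,"dy":0.0,"dz":0.0,"turn":-0.02},{"grip":-0.47,"dx":0.0,"dy":0.0,"dz":0.0,"turn":-0.02},{"grip":-0.47,"dx":0.0,"dy":0.0,"dz":0.0,"turn":0.0}]'
python3 -c "
from h import *
go(.526,.152,.182,117)
im=crop('scene',270,120,90,110,5,'pics/s9.png')
"
python3 - <<'E'
import cv2,numpy as np
# stripe rows/cols in crops
for i in (5,6,7,8,9):
    im=cv2.imread(f"pics/s{i}.png").astype(int)[220:300,150:310]
    m=(im[:,:,2]-im[:,:,0]>55)&(im[:,:,1]-im[:,:,0]>40)&(abs(im[:,:,2]-im[:,:,1])<35)
    for lo,hi in((0,60),(100,160)):
        ys,xs=np.nonzero(m[:,lo:hi]); print(i,len(xs),(xs.mean()+150+lo,ys.mean()+220) if len(xs) else None)
ims=[cv2.imread(f"pics/s{i}.png")[200:330,140:320] for i in(7,8,9)]
cv2.imwrite("pics/c.png",cv2.resize(np.hstack(ims),None,fx=1.45,fy=2,interpolation=2)*1)
E
```

```text
time_s: 6.1
tool_pos: [0.5259, 0.1521, 0.1835]
eef_rot: [3.142, 0.0, -2.613]
ft_force: [-0.0, -0.9, 0.1]
finger_gap: 0.064
t 6.1 pos [0.5259 0.1521 0.1835] jaw 120.3 gap 0.064 F [-0.  -0.9  0.1] T [0.08 0.07 0.05] j7 1.74 tilt 0.01
d cm [-0.   -0.01  0.15] turn 0.058
5 94 (np.float64(155.74468085106383), np.float64(293.4468085106383))
5 1270 (np.float64(298.1275590551181), np.float64(266.78740157480314))
6 60 (np.float64(154.61666666666667), np.float64(294.8333333333333))
6 1263 (np.float64(297.77751385589863), np.float64(265.513855898654))
7 43 (np.float64(152.95348837209303), np.float64(295.1162790697674))
7 1233 (np.float64(297.9140308191403), np.float64(265.49148418491484))
8 176 (np.float64(161.64204545454547), np.float64(272.5284090909091))
8 1585 (np.float64(294.63091482649844), np.float64(262.78611987381703))
9 120 (np.float64(161.68333333333334), np.float64(274.9666666666667))
9 1644 (np.float64(293.7341849148419), np.float64(262.3759124087591))
```

View pics/c.png

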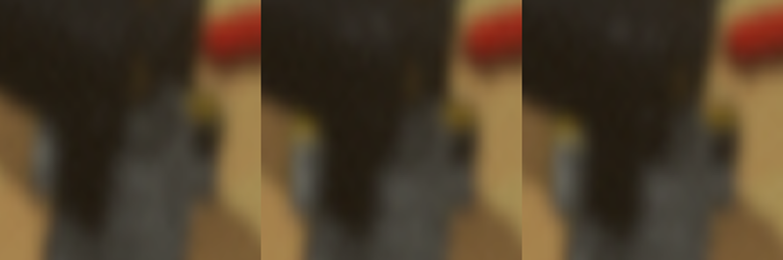

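```bash

python3 -m jog '[{"grip":-0.47,"dx":0.0,"dy":0.0,"dz":0.0,"turn":0.08},{"grip":-0.47,"dx":0.0,"dy":0.0,"dz":-0.7,"turn":0.0},{"grip":-0.47,"dx":0.0,"dy":0.0,"dz":-1.5,"turn":0.0},{"grip":-0.47,"dx":0.0,"dy":0.0,"dz":-2.5,"turn":0.0},{"grip":-0.47,"dx":0.0,"dy":0.0,"dz":-3.0,"turn":0.0},{"grip":-0.47,"dx":0.0,"dy":0.0,"dz":0.0,"turn":0.0}]'
python3 -c "
from h import *
go(.608,-.194,.255,10)
im=crop('scene',270,120,90,110,5,'pics/s10.png')
"
```

```text
time_s: 6.75
tool_pos: [0.5284, 0.1529, 0.2654]
eef_rot: [-3.141, 0.009, -2.692]
ft_force: [0.3, -0.3, -0.3]
finger_gap: 0.064
t 6.75 pos [0.5284 0.1529 0.2654] jaw 115.8 gap 0.064 F [ 0.3 -0.3 -0.3] T [ 0.03  0.01 -0.01] j7 1.66 tilt 0.52
d cm [  7.93 -34.7    0.99] turn -1.296
```

View pics/s10.png

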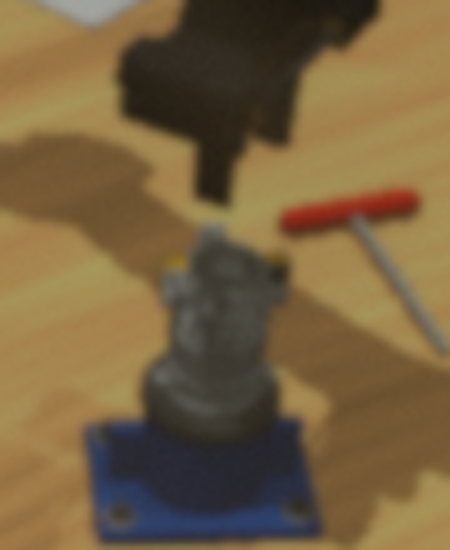

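```bash

python3 -m jog '[{"grip":-0.47,"dx":0.9,"dy":-3.8,"dz":0.0,"turn":0.0},{"grip":-0.47,"dx":0.9,"dy":-3.9,"dz":0.0,"turn":0.0},{"grip":-0.47,"dx":0.9,"dy":-3.9,"dz":0.0,"turn":0.0},{"grip":-0.47,"dx":0.9,"dy":-3.9,"dz":0.0,"turn":0.0},{"grip":-0.47,"dx":0.9,"dy":-3.9,"dz":0.0,"turn":0.0},{"grip":-0.47,"dx":0.9,"dy":-3.9,"dz":0.0,"turn":0.0},{"grip":-0.47,"dx":0.9,"dy":-3.9,"dz":0.0,"turn":0.0},{"grip":-0.47,"dx":0.9,"dy":-3.9,"dz":0.0,"turn":0.0},{"grip":-0.47,"dx":0.7,"dy":-3.5,"dz":0.0,"turn":0.0},{"grip":-0.47,"dx":0.0,"dy":0.0,"dz":0.0,"turn":0.1}]'
python3 -m jog '[{"grip":-0.47,"dx":0.0,"dy":0.0,"dz":0.0,"turn":0.09},{"grip":-0.47,"dx":0.0,"dy":0.0,"dz":0.0,"turn":0.09},{"grip":-0.47,"dx":0.0,"dy":0.0,"dz":0.0,"turn":0.0}]'
python3 -c "
from h import *
go(.608,-.194,.255,100)
im=crop('scene',185,170,90,110,5,'pics/b1.png')
im=crop('top',200,170,160,100,4,'pics/t3.png')
"
```

```text
time_s: 7.8
tool_pos: [0.6035, -0.2011, 0.2592]
eef_rot: [-3.139, -0.003, -2.804]
ft_force: [-1.0, 0.5, 0.1]
finger_gap: 0.0642
time_s: 8.1
tool_pos: [0.6041, -0.1938, 0.2593]
eef_rot: [3.141, -0.002, -2.972]
ft_force: [-0.5, 0.2, -0.7]
finger_gap: 0.0642
t 8.1 pos [ 0.6041 -0.1938  0.2593] jaw 99.7 gap 0.0642 F [-0.5  0.2 -0.7] T [0.06 0.02 0.03] j7 2.07 tilt 0.13
d cm [-0.39 -0.08  0.43] turn -0.005
```

View pics/b1.png

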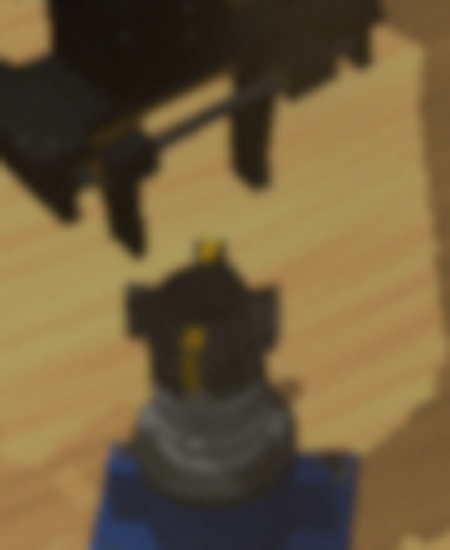

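View pics/t3.png

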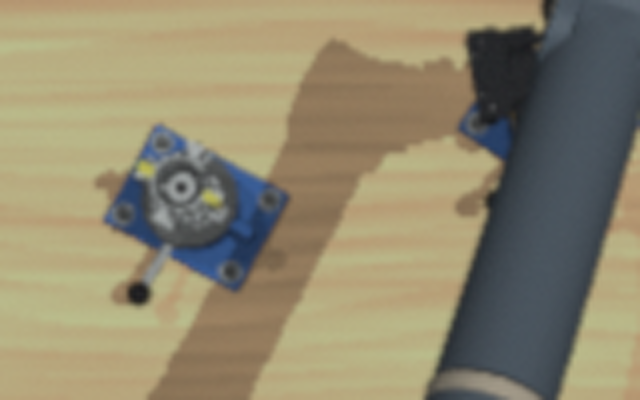

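```bash

python3 - <<'E'
from h import *
K,d,R,t=cam('top'); print('cam',(-R.T@t).round(3))
K,d,R,t=cam('scene'); print('cam',(-R.T@t).round(3))
def blobs(n,im,u,v,w,h):
    c=im[v:v+h,u:u+w].astype(float)
    y=np.clip(np.minimum(c[:,:,0],c[:,:,1])-c[:,:,2]-60,0,None)
    lab=cv2.connectedComponentsWithStats((y>0).astype(np.uint8))
    out=[]
    for i in range(1,lab[0]):
        m=lab[1]==i
        if m.sum()<3: continue
        ys,xs=np.nonzero(m); ww=y[m]; out.append(((xs*ww).sum()/ww.sum()+u,(ys*ww).sum()/ww.sum()+v,int(m.sum())))
    return out
i0=cv2.imread('pics/top0.png')[:,:,::-1]; i1=imaging.snapshot('top'); cv2.imwrite('pics/top1.png',i1[:,:,::-1])
s1=imaging.snapshot('scene'); cv2.imwrite('pics/scene1.png',s1[:,:,::-1]);s0=cv2.imread('pics/scene0.png')[:,:,::-1]
for nm,n,im,z in(('A before','top',i0,.202),('A after','top',i1,.195)):
    print(nm,blobs(n,im,225,195,40,45))
for nm,im in(('A bef',s0),('A aft',s1)): print(nm,blobs('scene',im,298,158,36,25))
a=np.hstack([cv2.resize(x[200:236,228:266],None,fx=10,fy=10,interpolation=cv2.INTER_CUBIC) for x in(i0,i1)])
cv2.imwrite('pics/cmpA.png',a[:,:,::-1])
a=np.hstack([cv2.resize(np.clip(x[150:230,285:340]*1.5,0,255).astype(np.uint8),None,fx=7,fy=7,interpolation=cv2.INTER_CUBIC) for x in(s0,s1)])
cv2.imwrite('pics/cmpAs.png',a[:,:,::-1])
E
```

```text
cam [ 0.294 -0.026  1.982]
cam [ 1.24  -0.454  0.907]
A before [(np.float64(238.48695652173913), np.float64(208.1478260869565), 6), (np.float64(249.05607476635515), np.float64(222.07476635514018), 7)]
A after [(np.float64(235.94326241134752), np.float64(211.63120567375887), 7), (np.float64(252.13861386138615), np.float64(219.10891089108912), 7)]
A bef [(np.float64(305.4102564102564), np.float64(166.7948717948718), 10), (np.float64(324.94827586206895), np.float64(171.86206896551724), 8)]
A aft [(np.float64(319.6931818181818), np.float64(161.22727272727272), 55), (np.float64(303.507299270073), np.float64(169.87956204379563), 69), (np.float64(325.1272727272727), np.float64(170.8), 10)]
```

View pics/cmpA.png

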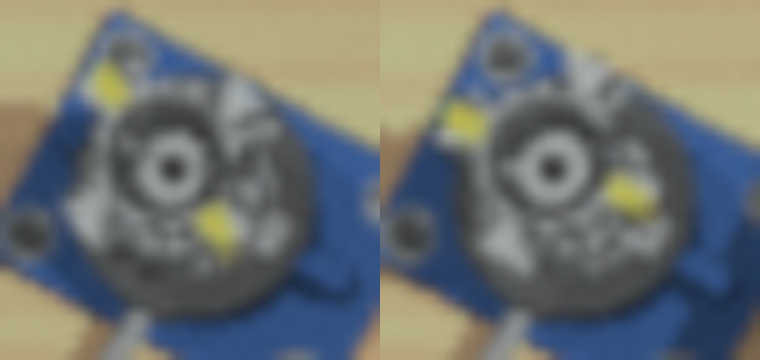

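View pics/cmpAs.png

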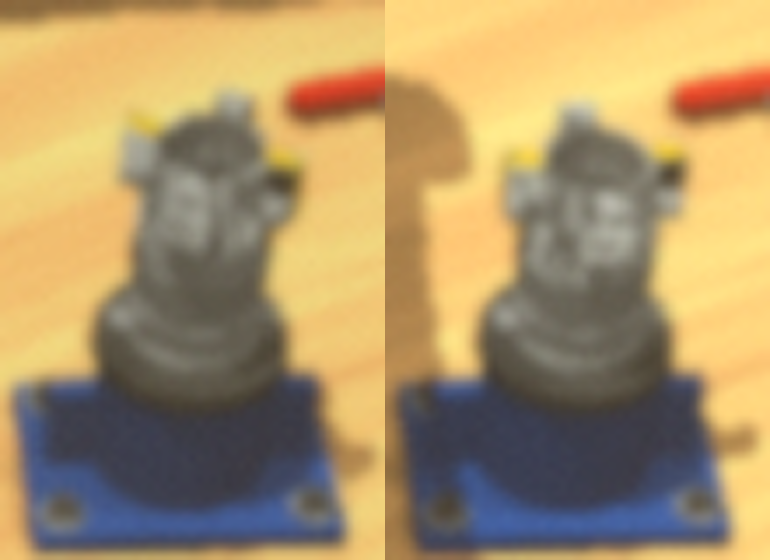

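```bash

python3 - <<'E'
from h import *
# predicted stripe tip positions (radius 33) for hypotheses
s=[cv2.imread(f'pics/scene{i}.png')[:,:,::-1] for i in(0,1)]
for nm,z,a in(('ride36',.202,36),('ride61',.202,61.3),('ride65',.202,65),('home61',.195,61.3)):
    c=np.array([.526,.152,z]); v=33e-3*np.array([np.cos(np.radians(a)),np.sin(np.radians(a)),0])
    print(nm,'scene',proj('scene',[c-v,c+v,c]).round(1).tolist(),'top',proj('top',[c-v,c+v]).round(1).tolist())
# gripless vertical shift of the mill by template matching of bore-rim region vs base region
for i,(u,v,w,h) in {'mill(50 up)':(311,166,10,8),'stand':(292,205,40,20)}.items():
    T=s[0][v:v+h,u:u+w].copy(); S=s[1][v-6:v+h+6,u-6:u+w+6].copy()
    r=cv2.matchTemplate(S,T,cv2.TM_CCOEFF_NORMED); _,m,_,l=cv2.minMaxLoc(r); print(i,m,l[0]-6,l[1]-6)
for k in(0,1):
    c=s[k][160:182,298:332].astype(int); y=np.minimum(c[:,:,0],c[:,:,1]-0)-c[:,:,2]
    for x in ((4,12),(22,32)): 
        sub=y[:,x[0]:x[1]]; 
        print(k,x); print(sub)
E
```

```text
ride36 scene [[304.1, 167.5], [324.7, 172.8], [314.3, 170.1]] top [[249.3, 222.1], [238.6, 207.2]]
ride61 scene [[303.6, 170.3], [325.1, 170.0], [314.3, 170.1]] top [[252.0, 219.1], [235.8, 210.2]]
ride65 scene [[303.7, 170.7], [324.9, 169.5], [314.3, 170.1]] top [[252.3, 218.6], [235.5, 210.7]]
home61 scene [[303.4, 172.1], [324.8, 171.8], [314.1, 172.0]] top [[252.2, 219.3], [236.0, 210.5]]
mill(50 up) 0.790453314781189 -2 2
stand 0.9374653100967407 0 0
0 (4, 12)
[[54 55 55 53 55 55 55 55]
 [54 54 55 55 55 56 56 56]
 [54 56 57 57 56 56 57 57]
 [56 57 57 58 58 58 57 58]
 [57 56 57 57 57 58 57 58]
 [56 57 58 60 59 60 58 57]
 [57 60 67 67 66 64 57 50]
 [56 60 69 75 76 66 52 38]
 [49 44 51 62 66 58 39 24]
 [40 26 27 33 38 34 23 15]
 [33 18 14 15 17 16 13 11]
 [32 16 10 10 11  9  9  9]
 [31 15  9  9 10  8  9  9]
 [28 14 10  9  9  9  9  8]
 [27 14 10  8  9  9  9  9]
 [30 20 13 10  9  8  8  9]
 [39 31 23 14 11  9  9  9]
 [48 42 31 19 12  9  9  8]
 [52 46 34 19 11  9  8  8]
 [51 46 32 18 11  9  9  9]
 [51 43 30 16 11 10  9  9]
 [49 42 28 16  9  9  9  8]]
0 (22, 32)
[[57 60 59 58 58 57 57 5
[... 1345 characters left out ...]
57 55]
 [63 62 62 62 60 59 55 51 47 44]
 [63 63 62 61 60 55 46 37 32 27]
 [61 61 62 60 57 49 36 27 22 21]
 [60 60 60 58 56 46 32 22 20 18]
 [59 60 59 57 54 45 32 23 20 19]
 [59 58 59 57 56 48 37 31 27 25]
 [57 58 59 59 57 52 47 40 37 37]
 [51 55 58 58 56 54 51 49 48 47]
 [38 47 52 58 60 57 55 53 52 54]
 [24 33 46 61 71 72 68 60 56 56]
 [16 23 37 59 77 85 79 67 58 57]
 [10 16 26 43 58 67 63 56 54 56]
 [10 11 15 20 28 33 33 36 46 54]
 [10 10 11 12 14 15 19 28 42 52]
 [10  9 10 10 11 13 16 29 43 52]
 [ 9 10 10 10 11 12 17 30 45 52]
 [10  9 11 10 10 11 15 29 46 53]
 [ 9  9  9 10 10 12 17 30 47 56]
 [ 9 10  9 11 12 13 19 34 50 57]
 [ 8  9 11 14 18 22 29 43 55 59]
 [ 9  9 12 19 31 39 44 51 56 59]]
```

```bash

python3 -m jog '[{"grip":-0.47,"dx":-0.3,"dy":-0.1,"dz":1.5,"turn":0.0},{"grip":-0.47,"dx":0.0,"dy":0.0,"dz":1.5,"turn":0.0},{"grip":-0.47,"dx":0.0,"dy":0.0,"dz":1.5,"turn":0.0},{"grip":-0.47,"dx":0.0,"dy":0.0,"dz":0.6,"turn":0.0},{"grip":-0.47,"dx":0.0,"dy":0.0,"dz":0.5,"turn":0.0},{"grip":-0.47,"dx":0.0,"dy":0.0,"dz":0.4,"turn":0.0},{"grip":-0.47,"dx":0.0,"dy":0.0,"dz":0.0,"turn":0.0}]'
python3 -c "
from h import *
go(.607,-.194,.182,100)
im=crop('scene',185,170,90,110,5,'pics/b2.png')
"
```

```text
time_s: 9.0
tool_pos: [0.6077, -0.1944, 0.2002]
eef_rot: [3.141, -0.0, -2.973]
ft_force: [-0.1, -0.0, -0.3]
finger_gap: 0.0636
t 9.0 pos [ 0.6077 -0.1944  0.2002] jaw 99.6 gap 0.0636 F [-0.1 -0.  -0.3] T [0.04 0.   0.02] j7 2.08 tilt 0.03
d cm [0.06 0.05 1.82] turn -0.006
```

View pics/b2.png

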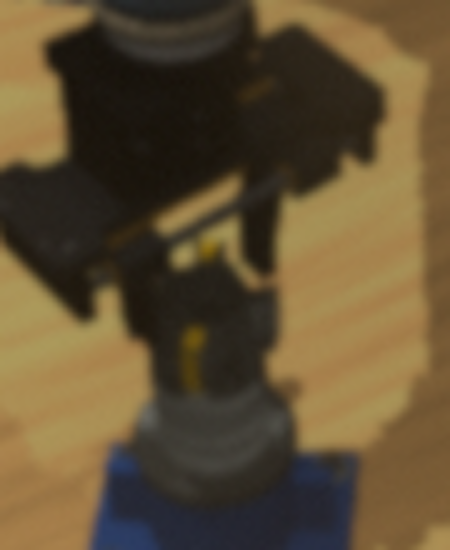

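```bash

python3 -m jog '[{"grip":-0.47,"dx":0.0,"dy":0.0,"dz":0.5,"turn":0.0},{"grip":-0.47,"dx":0.0,"dy":0.0,"dz":0.5,"turn":0.0},{"grip":-0.47,"dx":0.0,"dy":0.0,"dz":0.5,"turn":0.0},{"grip":-0.47,"dx":0.0,"dy":0.0,"dz":0.4,"turn":0.0},{"grip":-0.47,"dx":0.0,"dy":0.0,"dz":0.0,"turn":0.0}]'
python3 -c "
from h import *
go(.607,-.194,.182,100)"
python3 -m jog '[{"grip":-0.47,"dx":0.0,"dy":0.0,"dz":0.0,"turn":0.06},{"grip":-0.47,"dx":0.0,"dy":0.0,"dz":0.0,"turn":0.06},{"grip":-0.47,"dx":0.0,"dy":0.0,"dz":0.0,"turn":0.06},{"grip":-0.47,"dx":0.0,"dy":0.0,"dz":0.0,"turn":0.06},{"grip":-0.47,"dx":0.0,"dy":0.0,"dz":0.0,"turn":0.06},{"grip":-0.47,"dx":0.0,"dy":0.0,"dz":0.0,"turn":0.06},{"grip":-0.47,"dx":0.0,"dy":0.0,"dz":0.0,"turn":0.0}]'
python3 -c "
from h import *
go(.607,-.194,.182,0)
im=crop('scene',185,170,90,110,5,'pics/b3.png')
"
```

```text
time_s: 9.55
tool_pos: [0.6073, -0.1943, 0.1806]
eef_rot: [3.141, -0.001, -2.973]
ft_force: [-0.3, 0.1, -0.4]
finger_gap: 0.0636
t 9.55 pos [ 0.6073 -0.1943  0.1806] jaw 99.6 gap 0.0636 F [-0.3  0.1 -0.4] T [0.03 0.02 0.04] j7 2.08 tilt 0.09
d cm [ 0.02  0.03 -0.14] turn -0.006
time_s: 10.25
tool_pos: [0.6072, -0.1944, 0.1814]
eef_rot: [-3.141, -0.002, 2.95]
ft_force: [-2.4, -0.2, -0.0]
finger_gap: 0.064
t 10.25 pos [ 0.6072 -0.1944  0.1814] jaw 79.0 gap 0.064 F [-2.4 -0.2 -0. ] T [0.01 0.36 0.08] j7 1.76 tilt 0.09
d cm [ 0.02  0.03 -0.06] turn 1.379
```

View pics/b3.png

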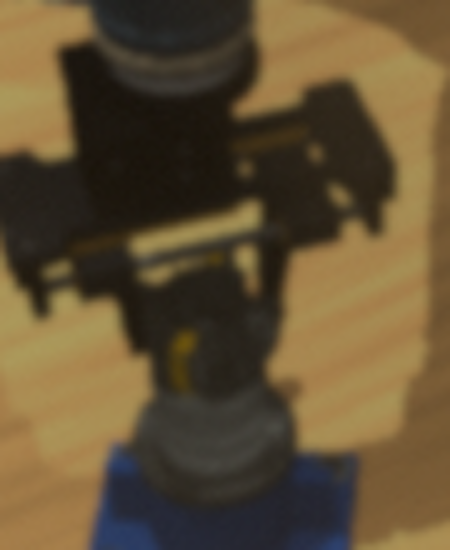

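```bash

python3 -m jog '[{"grip":-0.47,"dx":0.05,"dy":0.0,"dz":0.0,"turn":0.08},{"grip":-0.47,"dx":0.0,"dy":0.0,"dz":0.0,"turn":0.08},{"grip":-0.47,"dx":0.0,"dy":0.0,"dz":0.0,"turn":0.08},{"grip":-0.47,"dx":0.0,"dy":0.0,"dz":0.0,"turn":0.08},{"grip":-0.47,"dx":0.0,"dy":0.0,"dz":0.0,"turn":0.08},{"grip":-0.47,"dx":0.0,"dy":0.0,"dz":0.0,"turn":0.08},{"grip":-0.47,"dx":0.0,"dy":0.0,"dz":0.0,"turn":0.08},{"grip":-0.47,"dx":0.0,"dy":0.0,"dz":0.0,"turn":0.08},{"grip":-0.47,"dx":0.0,"dy":0.0,"dz":0.0,"turn":0.08},{"grip":-0.47,"dx":0.0,"dy":0.0,"dz":0.0,"turn":0.08}]'
python3 -c "
from h import *
go(.607,-.194,.182,0)"
python3 -m jog '[{"grip":-0.47,"dx":0.0,"dy":0.0,"dz":0.0,"turn":0.08},{"grip":-0.47,"dx":0.0,"dy":0.0,"dz":0.0,"turn":0.08},{"grip":-0.47,"dx":0.0,"dy":0.0,"dz":0.0,"turn":0.06},{"grip":-0.47,"dx":0.0,"dy":0.0,"dz":0.0,"turn":0.0}]'
python3 -c "
from h import *
go(.607,-.194,.182,0)
im=crop('scene',185,170,90,110,5,'pics/b4.png')
"
```

```text
time_s: 11.3
tool_pos: [0.6064, -0.1941, 0.1811]
eef_rot: [-3.14, -0.002, 2.148]
ft_force: [-2.9, 1.0, 0.5]
finger_gap: 0.0639
t 11.3 pos [ 0.6064 -0.1941  0.1811] jaw 33.1 gap 0.0639 F [-2.9  1.   0.5] T [0.04 0.63 0.1 ] j7 1.05 tilt 0.13
d cm [-0.03  0.05 -0.09] turn 0.578
time_s: 11.7
tool_pos: [0.6072, -0.1941, 0.1813]
eef_rot: [-3.141, -0.0, 1.931]
ft_force: [-0.8, 0.3, -0.6]
finger_gap: 0.0638
t 11.7 pos [ 0.6072 -0.1941  0.1813] jaw 20.6 gap 0.0638 F [-0.8  0.3 -0.6] T [0.04 0.1  0.04] j7 0.86 tilt 0.02
d cm [ 0.02 -0.01 -0.07] turn 0.36
```

View pics/b4.png

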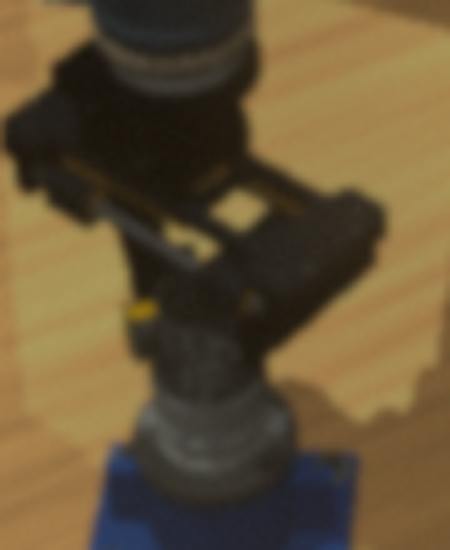

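```bash

python3 -m jog '[{"grip":-0.47,"dx":0.0,"dy":0.0,"dz":0.0,"turn":0.04},{"grip":-0.47,"dx":0.0,"dy":0.0,"dz":0.0,"turn":0.04},{"grip":-0.47,"dx":0.0,"dy":0.0,"dz":0.0,"turn":0.03},{"grip":-0.47,"dx":0.0,"dy":0.0,"dz":0.0,"turn":0.03},{"grip":-0.47,"dx":0.0,"dy":0.0,"dz":0.0,"turn":0.03},{"grip":-0.47,"dx":0.0,"dy":0.0,"dz":0.0,"turn":0.02},{"grip":-0.47,"dx":0.0,"dy":0.0,"dz":0.0,"turn":0.02},{"grip":-0.47,"dx":0.0,"dy":0.0,"dz":0.0,"turn":0.0}]'
python3 -c "
from h import *
go(.607,-.194,.182,0)
im=crop('scene',185,170,90,110,5,'pics/b5.png')
for z,a in((.202,76),(.202,66),(.202,56.2),(.195,56.2)):
    c=np.array([.608,-.194,z]); v=33e-3*np.array([np.cos(np.radians(a)),np.sin(np.radians(a)),0])
    print(z,a,((proj('scene',[c-v,c+v])-[185,170])*5+2).round(0).tolist())
"
```

```text
time_s: 12.55
tool_pos: [0.6073, -0.1944, 0.1815]
eef_rot: [3.141, 0.0, 1.719]
ft_force: [-0.6, -0.0, -0.1]
finger_gap: 0.0645
t 12.55 pos [ 0.6073 -0.1944  0.1815] jaw 8.5 gap 0.0645 F [-0.6 -0.  -0.1] T [-0.07  0.06  0.07] j7 0.67 tilt 0.01
d cm [ 0.05 -0.03 -0.05] turn 0.148
0.202 76 [[134.0, 309.0], [260.0, 282.0]]
0.202 66 [[132.0, 301.0], [262.0, 290.0]]
0.202 56.2 [[133.0, 293.0], [262.0, 298.0]]
0.195 56.2 [[134.0, 302.0], [262.0, 307.0]]
```

View pics/b5.png

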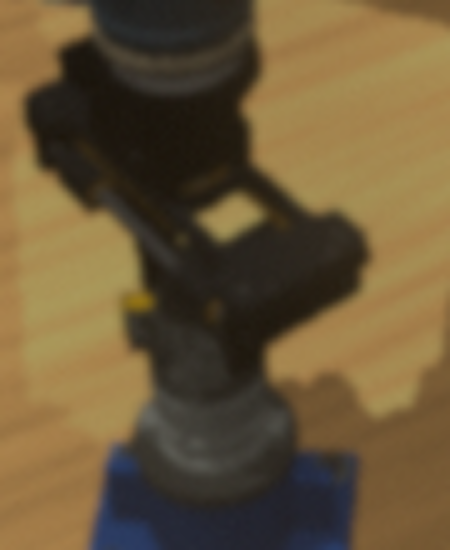

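```bash

python3 -m jog '[{"grip":-0.47,"dx":0.0,"dy":0.0,"dz":0.0,"turn":0.02},{"grip":-0.47,"dx":0.0,"dy":0.0,"dz":0.0,"turn":0.02},{"grip":-0.47,"dx":0.0,"dy":0.0,"dz":0.0,"turn":0.02},{"grip":-0.47,"dx":0.0,"dy":0.0,"dz":0.0,"turn":0.02},{"grip":-0.47,"dx":0.0,"dy":0.0,"dz":0.0,"turn":0.0}]'
python3 -c "
from h import *
go(.607,-.194,.182,0)
im=crop('scene',185,170,90,110,5,'pics/b6.png')
"
python3 -m jog '[{"grip":-0.47,"dx":0.0,"dy":0.0,"dz":0.0,"turn":0.02},{"grip":-0.47,"dx":0.0,"dy":0.0,"dz":0.0,"turn":0.02},{"grip":-0.47,"dx":0.0,"dy":0.0,"dz":0.0,"turn":0.0}]'
python3 -c "
from h import *
go(.607,-.194,.182,0)
im=crop('scene',185,170,90,110,5,'pics/b7.png')
a=np.hstack([cv2.imread(f'pics/b{i}.png')[220:520,90:330] for i in(5,6,7)]); cv2.imwrite('pics/b567.png',np.clip(a*1.5,0,255).astype(np.uint8))
"
```

```text
time_s: 13.1
tool_pos: [0.6074, -0.1943, 0.1815]
eef_rot: [3.142, 0.0, 1.639]
ft_force: [0.6, -1.1, -1.1]
finger_gap: 0.0637
t 13.1 pos [ 0.6074 -0.1943  0.1815] jaw 3.9 gap 0.0637 F [ 0.6 -1.1 -1.1] T [-0.04 -0.06  0.07] j7 0.6 tilt 0.0
d cm [ 0.04 -0.03 -0.05] turn 0.068
time_s: 13.45
tool_pos: [0.6074, -0.1945, 0.1817]
eef_rot: [3.141, 0.0, 1.599]
ft_force: [0.1, 0.5, 0.8]
finger_gap: 0.064
t 13.45 pos [ 0.6074 -0.1945  0.1817] jaw 1.6 gap 0.064 F [0.1 0.5 0.8] T [-0.05  0.    0.03] j7 0.57 tilt 0.02
d cm [ 0.05 -0.04 -0.03] turn 0.028
```

View pics/b567.png

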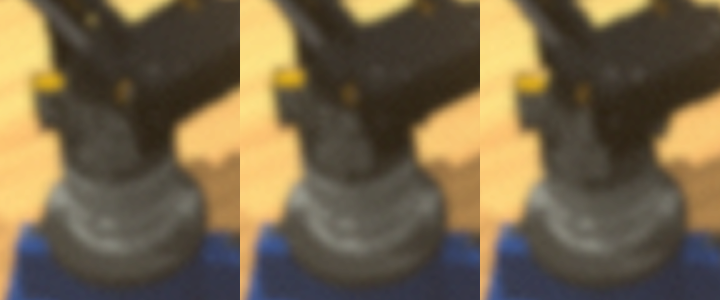

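```bash

python3 -m jog '[{"grip":-0.47,"dx":0.0,"dy":0.0,"dz":0.0,"turn":0.01},{"grip":-0.47,"dx":0.0,"dy":0.0,"dz":0.0,"turn":0.0}]'
python3 -c "
from h import *
go(.607,-.194,.182,0)"
python3 -m jog '[{"grip":-0.47,"dx":0.0,"dy":0.0,"dz":0.0,"turn":-0.06},{"grip":-0.47,"dx":0.0,"dy":0.0,"dz":-0.7,"turn":0.0},{"grip":-0.47,"dx":0.0,"dy":0.0,"dz":-1.5,"turn":0.0},{"grip":-0.47,"dx":0.0,"dy":0.0,"dz":-2.5,"turn":0.0},{"grip":-0.47,"dx":0.0,"dy":0.0,"dz":-3.0,"turn":0.0},{"grip":-0.47,"dx":0.0,"dy":0.0,"dz":-2.0,"turn":0.0},{"grip":-0.47,"dx":0.0,"dy":0.0,"dz":0.0,"turn":0.0}]'
python3 -c "
from h import *
go(.48,0,.3)
i1=imaging.snapshot('scene'); cv2.imwrite('pics/scene2.png',i1[:,:,::-1]); i0=cv2.imread('pics/scene0.png')[:,:,::-1]
a=np.hstack([cv2.resize(np.clip(x[205:295,195:262]*1.5,0,255).astype(np.uint8),None,fx=6,fy=6,interpolation=cv2.INTER_CUBIC) for x in(i0,i1)])
cv2.imwrite('pics/cmpB.png',a[:,:,::-1])
"
```

```text
time_s: 13.7
tool_pos: [0.6073, -0.1945, 0.1816]
eef_rot: [3.142, 0.0, 1.589]
ft_force: [0.0, 0.1, -0.2]
finger_gap: 0.064
t 13.7 pos [ 0.6073 -0.1945  0.1816] jaw 1.1 gap 0.064 F [ 0.   0.1 -0.2] T [-0.07  0.03 -0.  ] j7 0.56 tilt 0.0
d cm [ 0.05 -0.03 -0.04] turn 0.019
time_s: 14.4
tool_pos: [0.6091, -0.1957, 0.2833]
eef_rot: [3.134, 0.002, 1.649]
ft_force: [0.2, -0.4, -1.4]
finger_gap: 0.0638
t 14.4 pos [ 0.6091 -0.1957  0.2833] jaw 4.5 gap 0.0638 F [ 0.2 -0.4 -1.4] T [-0.1  0.   0. ] j7 0.56 tilt 0.46
d cm [ 20.51 -11.33  -1.8 ] turn None
```

View pics/cmpB.png

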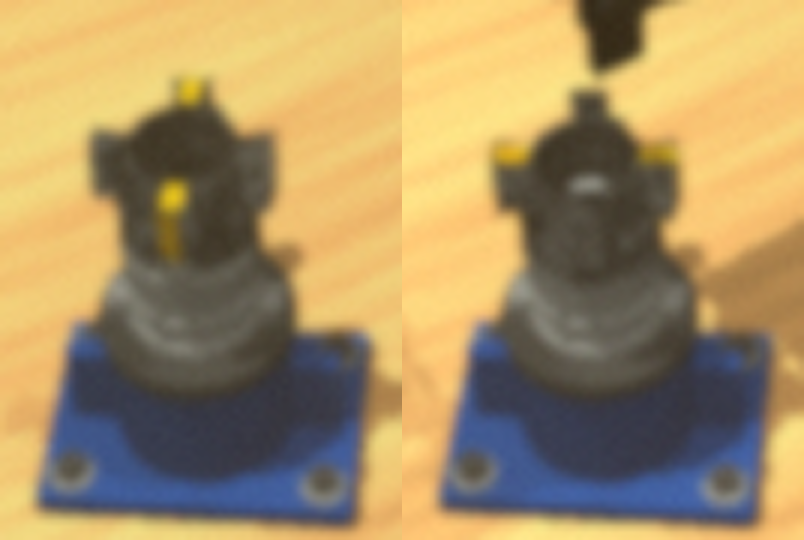

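```bash

python3 -m jog '[{"grip":-0.47,"dx":2.5,"dy":-1.4,"dz":-0.5,"turn":0.0},{"grip":-0.47,"dx":3.0,"dy":-1.7,"dz":-0.5,"turn":0.0},{"grip":-0.47,"dx":3.0,"dy":-1.7,"dz":-0.5,"turn":0.0},{"grip":-0.47,"dx":3.0,"dy":-1.7,"dz":0.0,"turn":0.0},{"grip":-0.47,"dx":3.0,"dy":-1.7,"dz":0.0,"turn":0.0},{"grip":-0.47,"dx":2.0,"dy":-1.0,"dz":0.0,"turn":0.0},{"grip":-0.47,"dx":0.0,"dy":0.0,"dz":0.0,"turn":0.0}]'
python3 - <<'E'
from h import *
go(.48,-.05,.3)
i1=imaging.snapshot('scene'); cv2.imwrite('pics/scene3.png',i1[:,:,::-1]); i0=cv2.imread('pics/scene0.png')[:,:,::-1]
t1=imaging.snapshot('top'); cv2.imwrite('pics/top3.png',t1[:,:,::-1]); t0=cv2.imread('pics/top0.png')[:,:,::-1]
a=[]
for (u,v) in((295,155),(195,212)):
    a.append(np.hstack([cv2.resize(np.clip(x[v:v+45,u:u+60]*1.6,0,255).astype(np.uint8),None,fx=6,fy=6,interpolation=cv2.INTER_CUBIC) for x in(i0,i1)]))
cv2.imwrite('pics/cmp.png',np.vstack(a)[:,:,::-1])
a=np.hstack([x[120:290,140:420] for x in(t0,t1)]); cv2.imwrite('pics/cmpT.png',cv2.resize(a,None,fx=1.42,fy=1.42)[:,:,::-1])
def blobs(im,u,v,w,h):
    c=im[v:v+h,u:u+w].astype(float); y=np.clip(np.minimum(c[:,:,0],c[:,:,1])-c[:,:,2]-60,0,None)
    n,l=cv2.connectedComponents((y>0).astype(np.uint8)); o=[]
    for i in range(1,n):
        m=l==i
        if m.sum()<3: continue
        ys,xs=np.nonzero(m); ww=y[m]; o.append([(xs*ww).sum()/ww.sum()+u,(ys*ww).sum()/ww.sum()+v])
    return o
for nm,r in(('A',(225,195,40,45)),('B',(318,175,40,45))):
    b=blobs(t1,*r); print(nm,np.round(b,1).tolist())
    if len(b)==2:
        q=ray('top',b,.195); d=q[0]-q[1]; print(np.degrees(np.arctan2(d[1],d[0]))%180,q.mean(0).round(4))
E
```

```text
time_s: 15.15
tool_pos: [0.5007, -0.0338, 0.2926]
eef_rot: [-3.139, -0.002, 1.655]
ft_force: [-0.4, 0.1, -0.3]
finger_gap: 0.0641
t 15.15 pos [ 0.5007 -0.0338  0.2926] jaw 4.8 gap 0.0641 F [-0.4  0.1 -0.3] T [-0.08 -0.    0.02] j7 0.17 tilt 0.19
d cm [-1.44 -2.2  -0.73] turn None
A [[235.9, 211.6]]
B [[333.8, 188.4], [349.1, 197.2]]
60.012378264955395 [ 0.6068 -0.1953  0.195 ]
```

View pics/cmp.png

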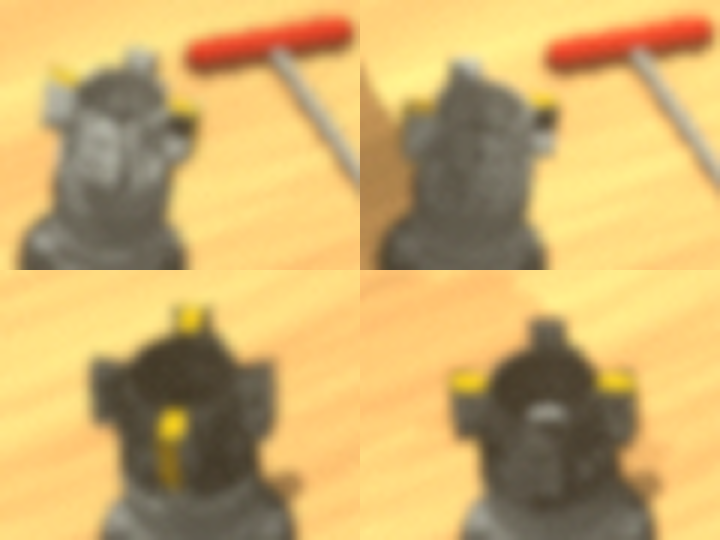

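View pics/cmpT.png

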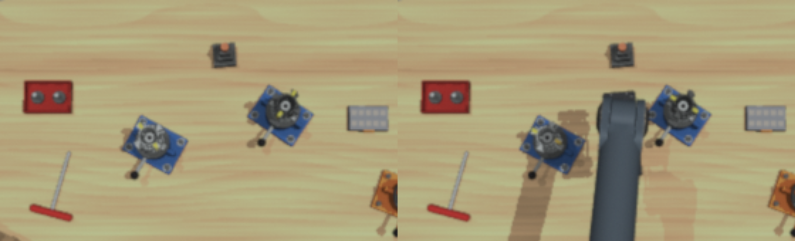

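View pics/scene3.png

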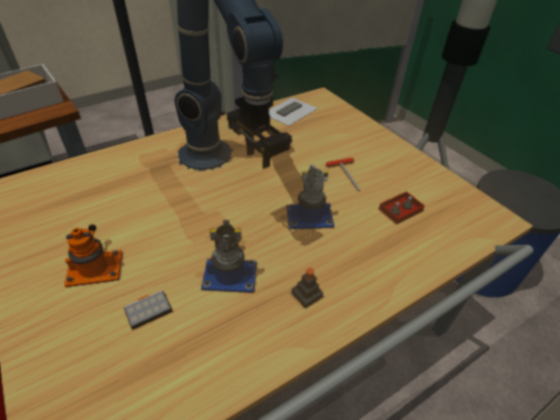

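```bash
python3 -c "
from rig import order
print(order.finish_job())"
```

```text
the job is handed in; nothing more can be done
None
```

I turned both face mills on their arbors until they dropped home, then handed the job in at about 15 s of robot time. I put the two fingers in opposite gullets and turned about the mill's axis, so there was no gripping or lifting. Mill A went about 26° counter-clockwise and mill B about 89° clockwise. Lateral force readings stayed under about 5 N.

**Mill A:** in the scene camera its stripes sit about 1.9 px lower than before, against 1.85 px predicted for a 7 mm drop. The turning force also fell to zero at that point. The last close view of A was in the robot's shadow, so the measurement comes from the clearer picture taken just after it dropped.

**Mill B:** its teeth show about 2 px lower, and the bright top of the pilot is now visible in the bore.

**Disagreement:** from the top camera, both stripe lines read about 4° past the measured key lines (A 65° against 61°, B 60° against 56°). I put this down to bias in reading the stripes, because it is the same on both mills and both had clearly dropped. I did not resolve it further.

**Bystanders:** in the last pictures the step block, insert case, screw tray, hex key and orange look-alike look unmoved. The gripper was clear of everything when I handed in.

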